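Hold the UV curing lamp on with its key switch

TASK

Cure the red wheel cap: turn the turntable by its orange handle, about a quarter turn counter-clockwise (seen from above), until it clicks into the notch with the red cap under the lamp. Then take the yellow key from the key stand, wiggle it fully home past the sticky pins of the lamp's key switch, and turn it a quarter turn clockwise. The switch springs back, so finish still gripping the key and holding it turned; keep off the wet caps and leave the other keys, the spray can and the mixing cup alone.

Things in the scene. Friction and masses are not known exactly. Their poses are not given: they have to be found in the camera images.
- turntable (a joint): angle of the turntable in rad, growing counter-clockwise seen from above. 0 = red cap right under the lamp; it starts about a quarter turn short (-1.8 to -1.25). A sprung plunger clicks into a notch every quarter turn (-1.57, 0, 1.57), draws the table in from 0.15 rad either side and needs about 6 N at the handle to pass; elsewhere it turns with little friction and stays where left
- turntable_axis (a point): point on the turntable's axis at the top of the platter (aluminium, 250 mm across, 10 mm thick, brown paper on it), 60 mm above the bench; z up, its x axis turns with the platter and points from the axis to the red cap, away from the handle
- turntable_handle (a point): centre of the top end of the orange upright round handle, 16 mm in diameter and 50 mm tall, standing on the platter at 105 mm from the axis, opposite the red cap; grip it across its diameter and carry it round on that circle until it is on the side away from the lamp
- cure_station: curing station, fixed to the bench: grey base, turntable and, on an 18 mm post 165 mm from the axis, a black lamp head 62 mm in diameter, underside 150 mm and top 236 mm above the bench, centred 78 mm from the axis; its arm and cable reach 270 mm. Origin on the bench under the turntable's axis, x points from the axis to the lamp, z up
- red_cap: wet red domed wheel cap, 60 mm in diameter, 14 mm high, held on a spigot of the turntable at 78 mm from the axis, opposite the handle; origin at the centre of its underside, 74 mm above the bench. Not to be touched
- white_cap: wet white wheel cap, like the red one, a quarter turn counter-clockwise of it. Not to be touched
- blue_cap: wet blue wheel cap, like the red one, a quarter turn clockwise of it. Not to be touched
- key_stand: dark wooden block 170 x 50 x 45 mm fixed to the bench, origin at the centre of its underside, x along its length; three keys stand in a row along x, 52 mm apart, each with its blade down in a slot and its collar on the top (45 mm above the bench), in any order. Lift a key 25 mm to free it
- yellow_key: the lamp's key, about 30 g, upright. Origin on its axis at the underside of the collar (the shoulder). Below: flat steel blade 22 mm long, 12 mm wide (its x), 4 mm thick (its y), last 1 mm bevelled. Above: yellow collar 18 mm across, 6 mm high, then a flat head 30 mm wide (x), 9 mm thick (y), from 6 to 38 mm up: grip it across its thickness. Half a turn about z makes no difference
- black_key: key of the same make with a black head; leave it standing in the stand
- green_key: key of the same make with a green head; leave it standing in the stand
- console: grey lamp console 120 x 180 x 75 mm (x, y, z), fixed to the bench, origin at the centre of its underside; the key switch (steel bezel on a yellow plate) is 15 mm to -x and 40 mm to +y of its centre; a red emergency-stop mushroom, 40 mm across and 38 mm tall, is 55 mm to -y; two 10 mm high pilot lights stand 42 mm to +x
- plug_face (a point): centre of the key switch's keyway at its brass face, 87 mm above the bench; z up and out of the switch, x along the keyway, turning with the plug. Keyway 14 x 6 mm (x, y), flared to 19 x 11 mm at the mouth, 26 mm deep. Fully home = the key's origin at this point, shoulder on the face
- lamp_switch (a joint): turn of the key switch in rad, 0 to its stop at 1.57, growing clockwise seen from above; it starts at 0 and a spring drives it back to 0 with 0.06 (at 0) to 0.11 N m (at the stop). The key has about 0.2 rad of play in the keyway before the plug follows, so turn the key against the stop
- keyway (a point): the same point, fixed to the console (axes as the console's). Two sticky round-nosed pins jut into the keyway, one from its +y side 8 mm below the face, one from -y 14 mm below. Pushed straight down the blade can jam on them even at 25 N. Press with about 9 N; when it sticks, ease it up 1 mm, shift it some 3 mm to each side along the keyway's y (the pins give at 5 to 8 N and stay), press again; repeat
- spray_can: blue and white aerosol can, 58 mm in diameter and about 160 mm tall, standing behind the work; origin at the centre of its underside; leave it alone
- mixing_cup: white plastic mixing cup, 74 mm across, 85 mm tall, standing behind the work; origin at the centre of its underside; leave it alone
Mind the look-alikes: they are no part of the job. Of the things shaped like the yellow_key, the yellow one is meant.

How it is judged:
On the way, in this order (a step that is already met when the one before it is completed fails the run):
1. the red cap is under the lamp, the turntable in its notch (value of joint turntable between -0.06 and 0.06 rad), for 0.2 s.
2. the yellow key is fully home in the key switch (z of yellow_key in the frame of plug_face between -0.004 and 0.003 m and horizontal distance between yellow_key and plug_face below 0.003 m and angle between the z axis of yellow_key and the z axis of plug_face, either way round below 0.12 rad), for 0.2 s.
3. the key switch is turned a quarter clockwise with the key (all of step 2 and value of joint lamp_switch above 1.2 rad), for 0.2 s.
At the end, for the whole second after the job is handed in: Turntable within 0.06 rad of its notch at 0; yellow key home (origin within 3 mm of the plug face, sideways and in height, upright within 0.12 rad); switch turned past 1.2 rad and held there by the fingers gripping the key with over 2 N (all of step 1 and all of step 3 and velocity of joint lamp_switch below 0.3 rad/s and contact force between the fingers and yellow_key above 2 N); the arm keeps its last pose, push and grip.
It fails at once if a wet cap is touched (contact force between any of red_cap, white_cap, blue_cap and anything else above 0.5 N).
It fails at once if another key is moved (distance of any of black_key, green_key from where it was at the start of the episode above 0.012 m).
It fails at once if the spray can or the mixing cup is moved or tipped (distance of any of spray_can, mixing_cup from where it was at the start of the episode above 0.02 m or angle between any of spray_can, mixing_cup's own z axis and vertical above 0.3 rad).
It also fails if it takes over 61 s, if anything falls off the work surface, if the arm or the gripper's body presses on something with over 40 N, if the wrist force passes 120 N, or if a joint passes its speed limit or range.

ROBOT

A 7-joint arm with a two-finger parallel gripper is mounted at the origin on the work surface. World frame = base frame: x ahead of the robot, y to its left, z up, the work surface at z = 0. Lengths are in m, angles in rad, forces in N, time in s.
With the tool pointing down it reaches from about 0.425 to 0.875 m from the base axis. Payload 4.7 kg.
Tool frame: the origin (TCP) lies on the centre line of the jaws, within the pads' length; the fingertips stand 14 mm ahead of it and the grasp point (between the pads) lies 5 mm behind it; z points along the fingers, y is the direction in which the jaws open and shut (so a half turn about z gives the same grasp; the last joint's range is limited). The gripper opens to 85 mm and grips with 20 to 120 N. Pads are 22 mm wide; open, the fingers measure 114 mm over their backs; the gripper's body (76 mm by 85 mm) begins 54 mm behind the grasp point. The pads swing forward as they close: fully open they stand 13 mm farther back than shut.
Start: joints at [-1.309, 0.321, -0.07, 1.45, 0.023, 1.371, -0.057], TCP at [0.159, 0.63, 0.245] pointing down, gripper open.
Joint ranges: [-2.86, 2.86], [-0.3, 2.09], [-1.38, 1.24], [0.06, 2.45], [-1.56, 4.7], [0.09, 2.05], [-2.69, 2.69]. Speed limits (rad/s): [2.57, 2.57, 3.14, 3.14, 3.14, 3.14, 3.14].

INTERFACE

Orientations are given as a unit quaternion [x, y, z, w].
In Python, from cell import manip gives the robot as it stands.
- The arm moves only by the tool servo_tool, never from a script. Its argument "motion" is a list of rows, each an object of numbers: "dx", "dy", "dz": the shift along the world's x, y, z in m; "turn": the turn about the world's z in degrees. In form: [{"dx": .., "dy": .., "dz": .., "turn": ..}, ...]. A call has 1 to 8 rows; each row shifts and turns the commanded pose from where the row before left it; what a row does not reach is not made up. A row lasts 1/10 s, in which the tool goes at most 50 mm and 8.59 degrees, less where a joint would pass 70% of its speed; a pose out of reach is approached as far as the arm can. A call with a gripper value outside its range is refused whole. "fingers" is the closure, from 0 (fully open) to 1 (shut), set as the call begins (left out, the last holds). The fingers move at their own pace and stop on an object; "newtons" is the grip in N (left out, the last holds). Time passes only in rows, so rows that do not move let the fingers close. It gives the time, the measured TCP pose, the force and the opening at its end, in the units of the state.
- manip.read_state(): the state, without advancing time (a new reading comes with each control period).
- manip.grab_frame(name): name is "scene" or "top" or "wrist"; returns the picture (480x640x3 uint8, red, green, blue); there is no depth.
- manip.camera_params(name): a dict with "fx", "fy", "cx", "cy" (pixels), "R" (3x3) and "t" (3): a world point X has camera coordinates R X + t; the wrist camera has in their place "hand_eye" (4x4, takes a point from camera to tool coordinates, whose origin is the TCP and whose axes are the flange's). Camera axes: x right, y down, z forward; pixel columns grow to the right and rows downward; lengths in m; the calibration is good to about 2 mm. A picture is of the moment at which its call begins: read the wrist's pose just before it. camera_params takes no time and is no camera call.
- manip.finish_job(): hands the job in, once; it reports no verdict.
The state is a dict: "time": time; "joint_positions": joint angles; "joint_vel": joint speeds; "tau": joint torques, N m; "ee_pos": TCP position; "ee_rot": TCP orientation; "contact_force": force on the tool from outside, world axes, zero at the start; "ft_torque": the same for the moment, N m; "gripper_width": finger opening in m.
Only numpy, scipy, OpenCV 4.12 (cv2) and the standard library are available. Lean on these libraries where they do the work, as an engineer would, in place of code of your own. Each camera call takes 0.05 s, during which the arm holds its last target.

## Working session

There is one attempt and no reset: what is moved stays moved. The work goes in short steps, Python scripts to look and compute and a tool call to move; the robot and the scene stay as the last step left them, time stands still between calls to the robot, and variables do not carry over. Pictures are saved under pics/ and viewed, and the job is handed in when it is done.

Besides the shell and the picture viewer there is one more tool, called as name([rows], argument=value, ...), one row to a line, values as JSON. servo_tool: Moves the arm, as the interface text tells. Its arguments: {"type":"object","properties":{"motion":{"type":"array"},"fingers":{"type":"number"},"newtons":{"type":"number"}},"required":["motion"]}

```bash
mkdir -p pics
cat > h.py <<'E'
import numpy as np, cv2
from cell import manip
def save(n,f): cv2.imwrite('pics/'+f,manip_frame(n)[:,:,::-1])
def manip_frame(n): return manip.grab_frame(n)
E
python3 - <<'E'
from h import *
for n in ['scene','top','wrist']:
    im=manip.grab_frame(n); cv2.imwrite(f'pics/{n}0.png',im[:,:,::-1]); p=manip.camera_params(n)
    print(n,p)
s=manip.read_state(); print(s)
E
```

```text
scene {'fx': 599.4354952933688, 'fy': 599.4354952933688, 'cx': 312.51078668434474, 'cy': 244.34098379040466, 'R': array([[-0.83748498,  0.54625215, -0.01508308],
       [ 0.35009934,  0.51515204, -0.7823355 ],
       [-0.41958237, -0.6604748 , -0.62267461]]), 't': array([ 0.47443805, -0.12876395,  1.46005233])}
top {'fx': 498.4651078542193, 'fy': 498.4651078542193, 'cx': 325.9564217645867, 'cy': 244.03550295529013, 'R': array([[-0.02879306, -0.99913891, -0.02987316],
       [-0.99576046,  0.031282  , -0.08650164],
       [ 0.08736164,  0.02725587, -0.99580373]]), 't': array([0.05211587, 0.57401096, 1.17868021])}
wrist {'fx': 382.78422149768306, 'fy': 382.78422149768306, 'cx': 323.5872665821279, 'cy': 244.22496985388406, 'hand_eye': array([[ 5.98273369e-04, -9.64308481e-01, -2.64780655e-01,
         6.71758217e-02],
       [ 9.99999817e-01,  5.99367342e-04,  7.66606188e-05,
         4.45531221e-04],
       [ 8.47763925e-05, -2.64780653e-01,  9.64308664e-01,
        -1.28841360e-01],
       [ 0.00000000e+00,  0.00000000e+00,  0.00000000e+00,
         1.00000000e+00]])}
{'time': 0.15, 'joint_positions': array([-1.30890386,  0.32165768, -0.07005612,  1.45139171,  0.02259704,
        1.37079   , -0.05691398]), 'joint_vel': array([ 0.00089876, -0.00176855, -0.00045987, -0.00516896,  0.00025453,
        0.00038002, -0.00171031]), 'tau': array([-1.91197555e-04, -4.94095016e+01, -3.83067364e-01, -3.14682662e+01,
        1.29894214e-02,  8.42330803e-03,  5.45789547e-06]), 'ee_pos': array([0.15938764, 0.6297626 , 0.24447283]), 'ee_rot': array([ 1.23588123e-01,  9.92333332e-01, -7.29066330e-04, -4.45506118e-05]), 'contact_force': array([ 0.28982868, -0.02274905,  0.9454502 ]), 'ft_torque': array([ 0.03175458, -0.01114957, -0.03724475]), 'gripper_width': 0.08566231368592166}
```

View pics/scene0.png

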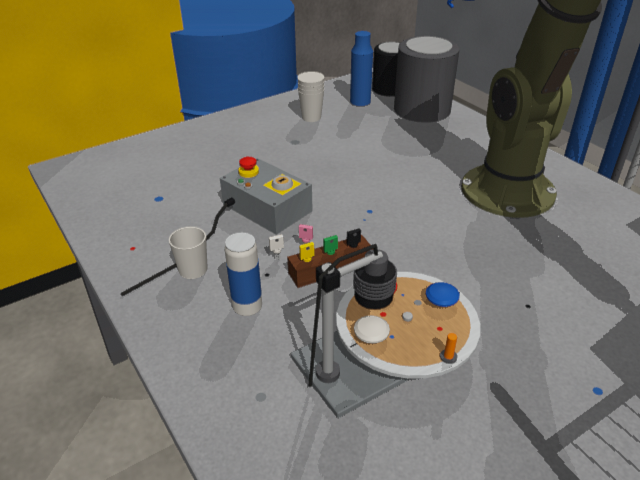

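View pics/top0.png

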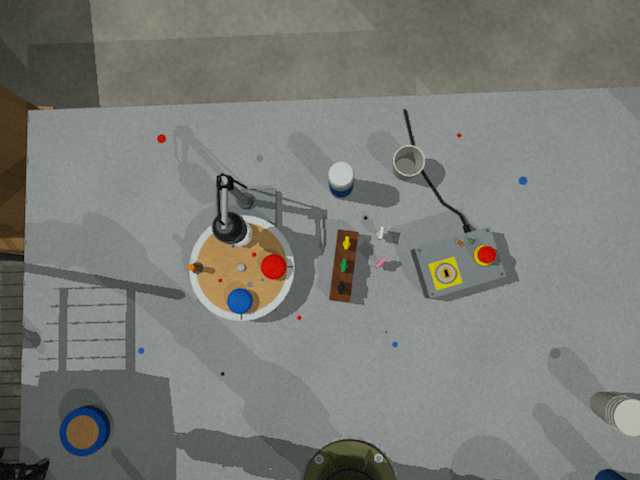

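View pics/wrist0.png

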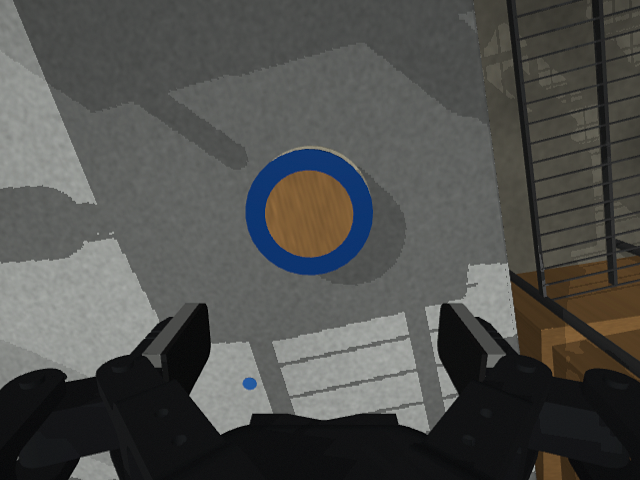

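The top view shows the platter at about (242,268). The red cap is on its right at (273,266), the orange handle on its left at (195,267) and the lamp above at (229,227). The yellow key is at (347,243) at the upper end of the stand, and the switch is at (446,273).

```bash
cat >> h.py <<'E'
def ray(n,uv,z,pose=None):
    p=manip.camera_params(n); d=np.array([(uv[0]-p['cx'])/p['fx'],(uv[1]-p['cy'])/p['fy'],1.])
    if n=='wrist':
        from scipy.spatial.transform import Rotation as Ro
        H=p['hand_eye']; R=Ro.from_quat(pose['ee_rot']).as_matrix()
        c=R@H[:3,3]+pose['ee_pos']; D=R@H[:3,:3]@d
    else:
        c=-p['R'].T@p['t']; D=p['R'].T@d
    return c+D*(z-c[2])/D[2]
def proj(n,X):
    p=manip.camera_params(n); c=p['R']@np.array(X)+p['t']; return np.array([p['fx']*c[0]/c[2]+p['cx'],p['fy']*c[1]/c[2]+p['cy']])
def tri(uv1,n1,uv2,n2):
    A=[];b=[]
    for uv,n in((uv1,n1),(uv2,n2)):
        p0=ray(n,uv,0.);p1=ray(n,uv,.3);d=(p1-p0)/np.linalg.norm(p1-p0);M=np.eye(3)-np.outer(d,d);A.append(M);b.append(M@p0)
    x=np.linalg.lstsq(np.vstack(A),np.hstack(b),rcond=None)[0]
    return x
def mask(im,lo,hi,roi=None):
    h=cv2.cvtColor(im,cv2.COLOR_RGB2HSV); m=cv2.inRange(h,np.array(lo),np.array(hi))
    if roi:
        k=np.zeros_like(m);k[roi[1]:roi[3],roi[0]:roi[2]]=255;m&=k
    return m
def blobs(m,amin=20):
    n,l,s,c=cv2.connectedComponentsWithStats(m); return [(s[i,4],tuple(s[i,:4]),c[i].round(1)) for i in range(1,n) if s[i,4]>=amin]
E
python3 - <<'E'
from h import *
t=cv2.imread('pics/top0.png')[:,:,::-1].copy(); s=cv2.imread('pics/scene0.png')[:,:,::-1].copy()
for nm,lo,hi in [('yel',(22,150,120),(32,255,255)),('or',(8,200,120),(19,255,255)),('grn',(45,120,50),(75,255,255)),('red',(0,180,100),(6,255,255)),('blue',(105,180,60),(118,255,255))]:
    print(nm,'top',blobs(mask(t,lo,hi,(180,150,530,330)))); print('  scene',blobs(mask(s,lo,hi,(200,120,500,420))))
cv2.imwrite('pics/t_tt.png',cv2.resize(t[165:325,170:380],None,fx=3.8,fy=3.7,interpolation=cv2.INTER_CUBIC)[:,:,::-1])
cv2.imwrite('pics/t_con.png',cv2.resize(t[215:315,320:530],None,fx=3.8,fy=3.8,interpolation=cv2.INTER_CUBIC)[:,:,::-1])
E
```

```text
yel top [(np.int32(71), (np.int32(343), np.int32(236), np.int32(7), np.int32(14)), array([346. , 242.6])), (np.int32(106), (np.int32(473), np.int32(245), np.int32(17), np.int32(21)), array([478.4, 256.3])), (np.int32(364), (np.int32(429), np.int32(257), np.int32(33), np.int32(33)), array([444.8, 273. ]))]
  scene [(np.int32(154), (np.int32(238), np.int32(165), np.int32(21), np.int32(13)), array([248.6, 172. ])), (np.int32(145), (np.int32(264), np.int32(179), np.int32(37), np.int32(16)), array([282.1, 186.8])), (np.int32(221), (np.int32(300), np.int32(242), np.int32(14), np.int32(20)), array([306.7, 251.5]))]
or top [(np.int32(30), (np.int32(188), np.int32(264), np.int32(7), np.int32(6)), array([191.2, 266.9]))]
  scene [(np.int32(202), (np.int32(445), np.int32(333), np.int32(12), np.int32(26)), array([450.6, 345.8]))]
grn top [(np.int32(71), (np.int32(340), np.int32(259), np.int32(8), np.int32(13)), array([343.5, 264.9]))]
  scene [(np.int32(216), (np.int32(324), np.int32(235), np.int32(14), np.int32(20)), array([330.4, 244.7]))]
red top [(np.int32(229), (np.int32(478), np.int32(246)
[... 175 characters left out ...]
58), (np.int32(240), np.int32(157), np.int32(16), np.int32(13)), array([247.5, 162.5])), (np.int32(20), (np.int32(380), np.int32(312), np.int32(6), np.int32(4)), array([382.7, 313.6]))]
blue top [(np.int32(39), (np.int32(519), np.int32(177), np.int32(8), np.int32(7)), array([522.6, 180.1])), (np.int32(58), (np.int32(330), np.int32(186), np.int32(23), np.int32(11)), array([340.8, 191.6])), (np.int32(469), (np.int32(228), np.int32(289), np.int32(24), np.int32(25)), array([239.5, 300.7]))]
  scene [(np.int32(819), (np.int32(228), np.int32(265), np.int32(32), np.int32(38)), array([244.6, 285.5])), (np.int32(592), (np.int32(426), np.int32(283), np.int32(33), np.int32(23)), array([442.2, 294. ]))]
```

View pics/t_tt.png

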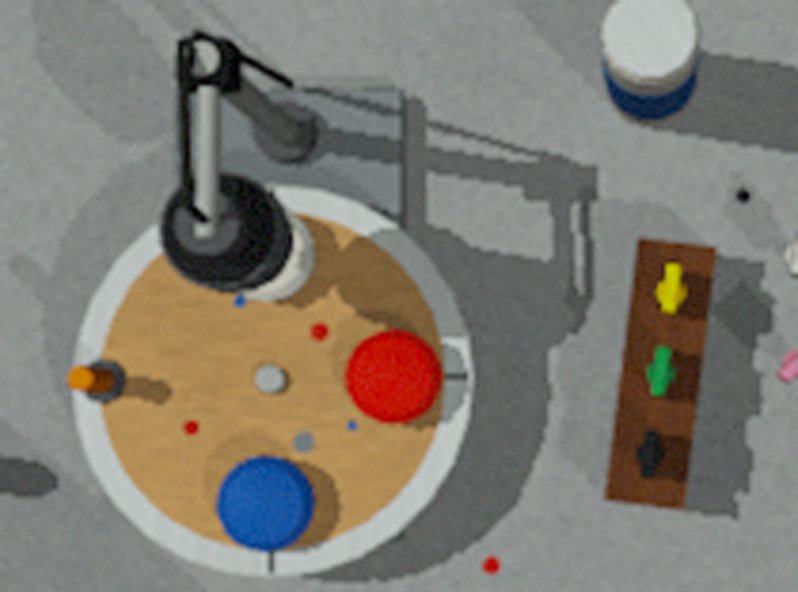

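View pics/t_con.png

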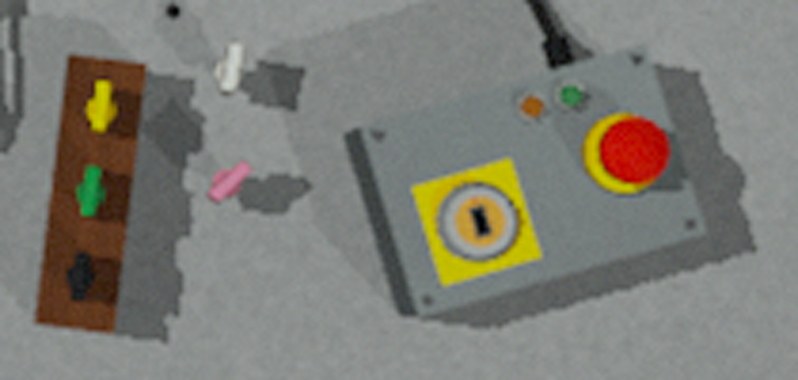

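Run:
```python
from h import *
np.set_printoptions(precision=4,suppress=True)
t=cv2.imread('pics/top0.png')[:,:,::-1].copy(); s=cv2.imread('pics/scene0.png')[:,:,::-1].copy()
c=lambda x,y:(170+x/3.8,165+y/3.7)
k=lambda x,y:(320+x/3.8,215+y/3.8)
# caps mid-height ~.081 
red=ray('top',(273.2,266.3),.081);blue=ray('top',(239.5,300.7),.081)
print('red',red,'blue',blue,np.linalg.norm(red-blue),'exp .1103')
# axis from two caps: mid + perp
m=(red+blue)/2; d=(red-blue)/2; print('axis caps',m+np.array([-d[1],d[0],0]), m-np.array([-d[1],d[0],0]))
print('boss',ray('top',c(271,378),.07))
# rim
h=cv2.cvtColor(t,cv2.COLOR_RGB2HSV)
pts=[]
paper=mask(t,(8,60,100),(20,200,255),(180,200,310,330))
P=[ray('top',p,.061) for p in np.argwhere(paper)[:,::-1][::3]]
P=np.array(P)[:,:2];(cx,cy),r=cv2.minEnclosingCircle(P.astype(np.float32)); print('paper circ',cx,cy,r)
ht=ray('top',(191.2,266.9),.11); print('handle',ht)
print('handle tri',tri((191.2,266.9),'top',(451.5,335),'scene'))
print('lamp top', ray('top',c(215,228),.236),'post top')
for kk in [(101,108),(90,191),(80,276)]: print('key mid',ray('top',k(*kk),.075))
print('yel tri',tri((346,242.6),'top',(306.7,251.5),'scene'))
print('plug',ray('top',k(480,221),.087), 'plate',ray('top',(444.8,273.),.075))
# console top edges z .075
for q in [(350,133),(648,50),(703,232),(415,317)]: print('con',ray('top',k(*q),.075))
for q in [(68,56),(145,66),(112,329),(37,322)]: print('stand',ray('top',k(*q),.045))
for q in [(475,207),(487,235)]: print('kw',ray('top',k(*q),.087))
```

```text
red [0.5228 0.1563 0.081 ] blue [0.4463 0.2354 0.081 ] 0.11007885362348455 exp .1103
axis caps [0.5241 0.2341 0.081 ] [0.445  0.1575 0.081 ]
boss [0.5236 0.2323 0.07  ]
paper circ 0.5272849798202515 0.24541255831718445 0.11738532036542892
handle [0.5257 0.3379 0.11  ]
handle tri [0.5248 0.3388 0.1101]
lamp top [0.5983 0.2278 0.236 ] post top
key mid [ 0.5709 -0.0143  0.075 ]
key mid [ 0.5206 -0.006   0.075 ]
key mid [0.4694 0.0017 0.075 ]
yel tri [ 0.5726 -0.0124  0.0655]
plug [ 0.4952 -0.2375  0.087 ] plate [ 0.4959 -0.2366  0.075 ]
con [ 0.551  -0.1645  0.075 ]
con [ 0.5957 -0.3461  0.075 ]
con [ 0.4849 -0.3725  0.075 ]
con [ 0.4391 -0.1985  0.075 ]
stand [0.6069 0.0049 0.045 ]
stand [ 0.599  -0.0431  0.045 ]
stand [ 0.4362 -0.0171  0.045 ]
stand [0.4418 0.0292 0.045 ]
kw [ 0.5036 -0.235   0.087 ]
kw [ 0.4868 -0.2412  0.087 ]
```

Run:
```python
from h import *
np.set_printoptions(precision=4,suppress=True)
c=lambda x,y:(170+x/3.8,165+y/3.7)
ax=np.array([.5237,.233])
for z in(.01,.02):
  for n,uv in(('top',c(288,135)),('scene',(327,371))):
    P=ray(n,uv,z); d=P[:2]-ax; print(n,P,np.linalg.norm(d),np.degrees(np.arctan2(d[1],d[0])))
for uv in (c(208,60),): 
    P=ray('top',uv,.27); d=P[:2]-ax; print(P,np.linalg.norm(d),np.degrees(np.arctan2(d[1],d[0])))
print(proj('top',[.5237,.233,.06]))
im=cv2.imread('pics/scene0.png'); cv2.imwrite('pics/s_z.png',cv2.resize(im[210:420,280:500],None,fx=3.5,fy=2.8))
```

```text
top [0.6887 0.2308 0.01  ] 0.16503622108156188 -0.7510196551168947
scene [0.6812 0.2213 0.01  ] 0.15792111679307397 -4.241039272378198
top [0.6869 0.229  0.02  ] 0.16327281485944578 -1.420251842606491
scene [0.6858 0.2282 0.02  ] 0.1622019299016671 -1.713066995382832
[0.6835 0.2227 0.27  ] 0.1601016190989663 -3.699845078901226
[241.8648 267.2894]
```

View pics/s_z.png

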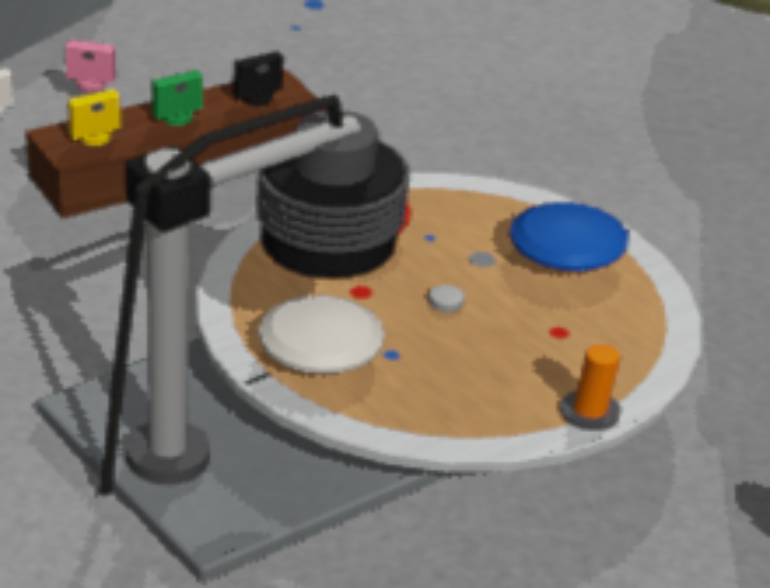

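The axis comes out at (0.524, 0.233), the handle at (0.525, 0.338) with radius 0.105 as specified, and the lamp bearing at about -2.5°. That means a carry of about 88°. I'm moving above the handle with the jaws tangential.

servo_tool([
  {"dx": 0.036, "dy": -0.029, "turn": -7.7},
  {"dx": 0.036, "dy": -0.029, "turn": -7.7},
  {"dx": 0.036, "dy": -0.029, "turn": -7.7},
  {"dx": 0.036, "dy": -0.029, "turn": -7.7},
  {"dx": 0.036, "dy": -0.029, "turn": -7.7},
  {"dx": 0.036, "dy": -0.029, "turn": -7.7},
  {"dx": 0.036, "dy": -0.029, "turn": -7.7},
  {"dx": 0.036, "dy": -0.029, "turn": -7.7},
], fingers=0.3)

```text
invalid input
```

```bash
cat >> h.py <<'E'
from scipy.spatial.transform import Rotation as Ro
def st():
    s=manip.read_state(); R=Ro.from_quat(s['ee_rot']).as_matrix(); y=R[:,1]
    print('t',round(s['time'],2),'p',s['ee_pos'].round(4),'jaw',round(np.degrees(np.arctan2(y[1],y[0])),1),'F',s['contact_force'].round(1),'M',s['ft_torque'].round(2),'w',round(s['gripper_width'],4),'q',s['joint_positions'].round(2)); return s
E
python3 -c "
from h import *
st()"
```

```text
t 0.15 p [0.1594 0.6298 0.2445] jaw 75.8 F [ 0.3 -0.   0.9] M [ 0.03 -0.01 -0.04] w 0.0857 q [-1.31  0.32 -0.07  1.45  0.02  1.37 -0.06]
```

servo_tool([
  {"dx": 0.036, "dy": -0.029, "dz": 0, "turn": -7.7},
  {"dx": 0.036, "dy": -0.029, "dz": 0, "turn": -7.7},
  {"dx": 0.036, "dy": -0.029, "dz": 0, "turn": -7.7},
  {"dx": 0.036, "dy": -0.029, "dz": 0, "turn": -7.7},
  {"dx": 0.036, "dy": -0.029, "dz": 0, "turn": -7.7},
  {"dx": 0.036, "dy": -0.029, "dz": 0, "turn": -7.7},
  {"dx": 0.036, "dy": -0.029, "dz": 0, "turn": -7.7},
  {"dx": 0.036, "dy": -0.029, "dz": 0, "turn": -7.7},
], fingers=0.3)

```text
time: 0.95
ee_pos: [0.4486, 0.3967, 0.2452]
ee_rot: [0.616, 0.787, -0.0, -0.0]
contact_force: [0.1, -0.3, 0.0]
gripper_width: 0.0599
```

```bash
python3 -c "
from h import *
st()"
```

```text
t 0.95 p [0.4486 0.3967 0.2452] jaw 13.9 F [ 0.1 -0.3  0. ] M [ 0.01 -0.01  0.  ] w 0.0599 q [-0.99  0.21  0.25  1.59 -0.05  1.34 -0.48]
```

servo_tool([
  {"dx": 0.038, "dy": -0.029, "dz": 0, "turn": -7.5},
  {"dx": 0.038, "dy": -0.03, "dz": -0.01, "turn": -7.2},
  {"dx": 0, "dy": 0, "dz": -0.045, "turn": 0},
  {"dx": 0, "dy": 0, "dz": -0.045, "turn": 0},
  {"dx": 0, "dy": 0, "dz": -0.04, "turn": 0},
  {"dx": 0, "dy": 0, "dz": -0.014, "turn": 0},
  {"dx": 0, "dy": 0, "dz": 0, "turn": 0},
])

```text
time: 1.65
ee_pos: [0.522, 0.3383, 0.0891]
ee_rot: [0.71, 0.704, -0.002, -0.0]
contact_force: [0.1, 0.3, -0.4]
gripper_width: 0.0596
```

servo_tool([
  {"dx": 0, "dy": 0, "dz": 0, "turn": 0},
  {"dx": 0, "dy": 0, "dz": 0, "turn": 0},
  {"dx": 0, "dy": 0, "dz": 0, "turn": 0},
  {"dx": 0, "dy": 0, "dz": 0, "turn": 0},
], fingers=1, newtons=30)

```text
time: 2.05
ee_pos: [0.5251, 0.3402, 0.0939]
ee_rot: [0.71, 0.704, 0.002, 0.0]
contact_force: [0.5, -0.3, 5.3]
gripper_width: 0.0147
```

```bash
python3 -c "
from h import *
st()
save('scene','s1.png');save('top','t1.png')
a=cv2.imread('pics/s1.png')[200:440,260:560];b=cv2.imread('pics/t1.png')[160:360,140:390]
cv2.imwrite('pics/c1.png',np.hstack([cv2.resize(a,(400,320)),cv2.resize(b,(400,320))]))
"
```

```text
t 2.05 p [0.5251 0.3402 0.0939] jaw -0.5 F [ 0.5 -0.3  5.3] M [ 0.04 -0.11 -0.01] w 0.0147 q [-0.88  0.39  0.32  1.7  -0.14  1.07 -0.52]
```

View pics/c1.png

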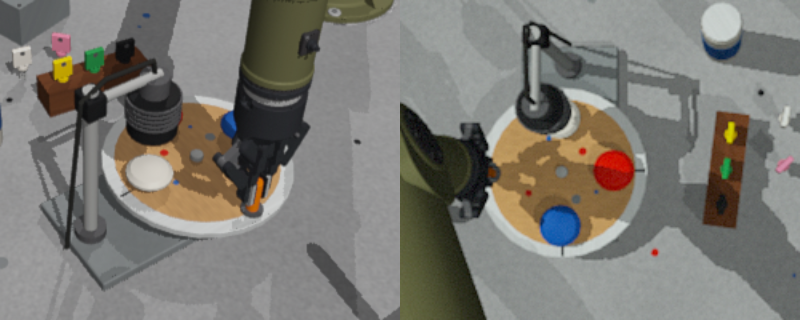

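The handle is gripped, with width 14.7 mm against the 16 mm diameter. Next I work out the rows for the arc.

```bash
python3 -c "
import numpy as np
a=np.radians(89.2+8*np.arange(12)); x=.105*np.cos(a);y=.105*np.sin(a)
for i in range(11): print(round(x[i+1]-x[i],4),round(y[i+1]-y[i],4),round(.5237+x[i+1],4),round(.233+y[i+1],4))"
```

```text
-0.0146 -0.0008 0.5105 0.3372
-0.0144 -0.0028 0.4962 0.3343
-0.0138 -0.0048 0.4823 0.3295
-0.013 -0.0067 0.4693 0.3228
-0.012 -0.0084 0.4573 0.3144
-0.0107 -0.01 0.4467 0.3043
-0.0092 -0.0114 0.4375 0.2929
-0.0075 -0.0126 0.43 0.2803
-0.0057 -0.0135 0.4243 0.2668
-0.0037 -0.0142 0.4206 0.2527
-0.0017 -0.0145 0.4188 0.2381
```

servo_tool([
  {"dx": -0.0146, "dy": -0.0008, "dz": 0, "turn": 8},
  {"dx": -0.0144, "dy": -0.0028, "dz": 0, "turn": 8},
  {"dx": -0.0138, "dy": -0.0048, "dz": 0, "turn": 8},
  {"dx": -0.013, "dy": -0.0067, "dz": 0, "turn": 8},
  {"dx": -0.012, "dy": -0.0084, "dz": 0, "turn": 8},
  {"dx": -0.0107, "dy": -0.01, "dz": 0, "turn": 8},
  {"dx": -0.0092, "dy": -0.0114, "dz": 0, "turn": 8},
])

```text
time: 2.85
ee_pos: [0.4389, 0.2946, 0.0938]
ee_rot: [0.294, 0.956, 0.003, 0.003]
contact_force: [7.3, -3.1, 6.1]
gripper_width: 0.0154
```

servo_tool([
  {"dx": -0.0075, "dy": -0.0126, "dz": 0, "turn": 8},
  {"dx": -0.0057, "dy": -0.0135, "dz": 0, "turn": 8},
  {"dx": -0.0037, "dy": -0.0142, "dz": 0, "turn": 8},
  {"dx": -0.0017, "dy": -0.0145, "dz": 0, "turn": 8},
  {"dx": 0, "dy": 0, "dz": 0, "turn": 0},
  {"dx": 0, "dy": 0, "dz": 0, "turn": 0},
])

```text
time: 3.45
ee_pos: [0.4217, 0.2399, 0.0938]
ee_rot: [0.023, 1.0, 0.002, 0.005]
contact_force: [8.7, 0.7, 1.1]
gripper_width: 0.0151
```

```bash
python3 -c "
from h import *
st()
"
```

```text
t 3.45 p [0.4217 0.2399 0.0938] jaw 87.4 F [8.7 0.7 1.1] M [-0.03 -1.51 -0.01] w 0.0151 q [-0.72  0.1   0.16  2.04 -0.02  0.99  0.97]
```

servo_tool([
  {"dx": 0, "dy": 0, "dz": 0, "turn": 0},
  {"dx": 0, "dy": 0, "dz": 0, "turn": 0},
  {"dx": 0, "dy": 0, "dz": 0.03, "turn": 0},
  {"dx": 0, "dy": 0, "dz": 0.045, "turn": 0},
  {"dx": 0, "dy": 0, "dz": 0.045, "turn": 0},
], fingers=0.4)

```text
time: 3.95
ee_pos: [0.4158, 0.239, 0.2118]
ee_rot: [0.022, 1.0, -0.001, -0.001]
contact_force: [1.5, 0.3, 1.0]
gripper_width: 0.0512
```

```bash
python3 -c "
from h import *
st()
save('scene','s2.png');save('top','t2.png')
a=cv2.imread('pics/s2.png')[200:440,260:560];b=cv2.imread('pics/t2.png')[160:360,140:390]
cv2.imwrite('pics/c2.png',np.hstack([cv2.resize(a,(400,320)),cv2.resize(b,(400,320))]))
t=cv2.imread('pics/t2.png')[:,:,::-1].copy()
ax=np.array([.5237,.233])
for n,lo,hi in(('white',(0,0,150),(180,40,255)),('blue',(105,180,60),(118,255,255))):
  for b in blobs(mask(t,lo,hi,(185,210,300,325)),100):
    P=ray('top',b[2],.081); d=P[:2]-ax; print(n,b,P,np.hypot(*d),np.degrees(np.arctan2(d[1],d[0])))
s=cv2.imread('pics/s2.png')[:,:,::-1].copy()
for b in blobs(mask(s,(8,200,120),(19,255,255),(200,120,500,420))): print(b)
"
```

```text
t 3.95 p [0.4158 0.239  0.2118] jaw 87.5 F [1.5 0.3 1. ] M [ 0.06 -0.01  0.02] w 0.0512 q [-0.73 -0.02  0.15  1.91  0.    1.26  0.95]
white (np.int32(256), (np.int32(283), np.int32(212), np.int32(17), np.int32(20)), array([291.5, 221.1])) [0.62633245 0.11165164 0.081     ] 0.15893030925875581 -49.77655630061118
white (np.int32(218), (np.int32(240), np.int32(215), np.int32(35), np.int32(14)), array([256.9, 220.9])) [0.62944359 0.19219953 0.081     ] 0.11334189272945393 -21.098782272085394
white (np.int32(1044), (np.int32(188), np.int32(225), np.int32(30), np.int32(75)), array([201.1, 264.6])) [0.53179995 0.32354258 0.081     ] 0.09090416888547767 84.88792098021925
white (np.int32(426), (np.int32(256), np.int32(256), np.int32(39), np.int32(61)), array([279. , 292.9])) [0.46149352 0.14413617 0.081     ] 0.10847316639938265 -124.99279904711585
white (np.int32(224), (np.int32(251), np.int32(308), np.int32(49), np.int32(17)), array([282.6, 320.1])) [0.39953746 0.13717716 0.081     ] 0.15683861870726007 -142.34071810157812
blue (np.int32(462), (np.int32(261), np.int32(254), np.int32(25), np.int32(25)), array([273.2, 266.4])) [0.52260453 0.1562782  0.081     ] 0.07672962414775798 -90.8180385174987
(np.int32(161), (np.int32(450), np.int32(273), np.int32(10), np.int32(24)), array([454.3, 284.6]))
```

View pics/c2.png

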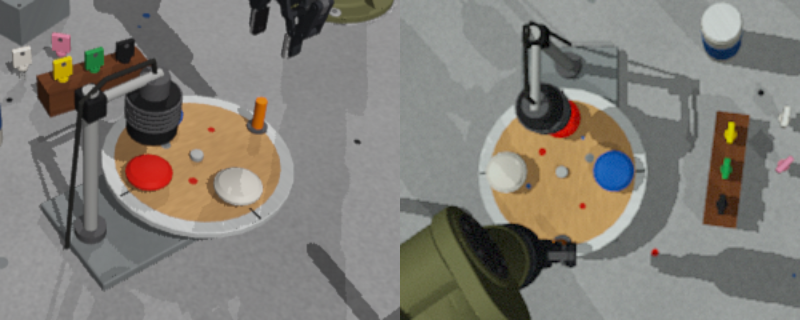

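```bash
python3 -c "
from h import *
a=cv2.imread('pics/s2.png')[240:400,290:450];b=cv2.imread('pics/t2.png')[165:325,170:330]
cv2.imwrite('pics/c3.png',np.hstack([cv2.resize(a,(400,400),interpolation=cv2.INTER_CUBIC),cv2.resize(b,(400,400),interpolation=cv2.INTER_CUBIC)]))
ax=np.array([.5237,.233])
P=ray('scene',(455.,275.),.11);d=P[:2]-ax;print(P,np.hypot(*d),np.degrees(np.arctan2(d[1],d[0])))
s=cv2.imread('pics/s2.png')[:,:,::-1].copy()
g=mask(s,(0,190,80),(6,255,255),(300,280,400,340))
for b in blobs(g):
  P=ray('scene',b[2],.081);d=P[:2]-ax;print('red',b,P,np.hypot(*d),np.degrees(np.arctan2(d[1],d[0])))
"
```

```text
[0.41885614 0.2374865  0.11      ] 0.10493981254164197 177.54968345458755
red (np.int32(712), (np.int32(354), np.int32(316), np.int32(35), np.int32(24)), array([371.2, 328.1])) [0.60169539 0.23569241 0.081     ] 0.07804184650681661 1.9770748065256731
```

View pics/c3.png

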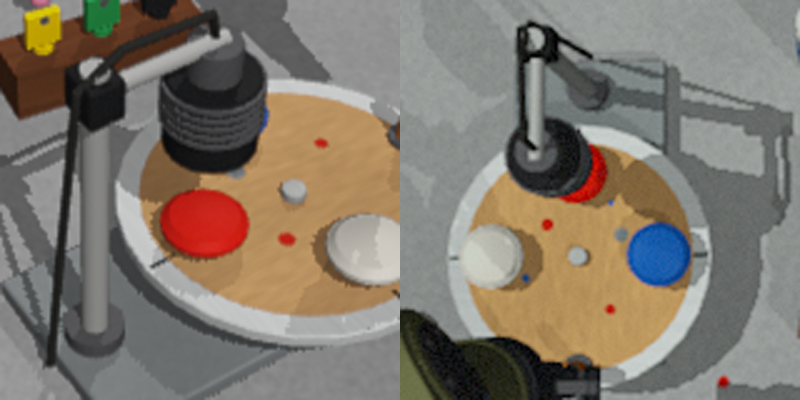

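```bash
python3 -c "
from h import *
ax=np.array([.5237,.233])
def f(n,u,z):
  P=ray(n,u,z);d=P[:2]-ax;print(n,z,P.round(4),round(np.hypot(*d),4),np.degrees(np.arctan2(d[1],d[0])).round(1))
f('scene',(374,300),.15)
for z in(.15,.2,.21,.236): f('top',(229.4,226.6),z)
for z in(.01,.015,.02): f('scene',(328,371),z); f('top',(408-170+0,200.8),z)
# tick
f('scene',(290+152/2.5,240+265/2.5),.06)
f('top',(170+302/2.5,165+255/2.5),.06);f('top',(170+57/2.5,165+257/2.5),.06)
# base edge right: top crop
f('top',(170+265/2.5,165+60/2.5),.01);f('top',(170+265/2.5,165+148/2.5),.01)
P=ray('top',(276,189),.01);Q=ray('top',(276,224),.01);print(np.degrees(np.arctan2(P[1]-Q[1],P[0]-Q[0])))
print(proj('scene',[.5237,.233,.06]))
"
```

```text
scene 0.15 [0.6033 0.2399 0.15  ] 0.0799 5.0
top 0.15 [0.6093 0.2413 0.15  ] 0.086 5.5
top 0.2 [0.6028 0.2301 0.2   ] 0.0791 -2.1
top 0.21 [0.6015 0.2279 0.21  ] 0.078 -3.7
top 0.236 [0.5981 0.2221 0.236 ] 0.0752 -8.3
scene 0.01 [0.6798 0.2223 0.01  ] 0.1564 -3.9
top 0.01 [0.6911 0.2502 0.01  ] 0.1683 5.9
scene 0.015 [0.6821 0.2257 0.015 ] 0.1586 -2.6
top 0.015 [0.6902 0.2492 0.015 ] 0.1673 5.6
scene 0.02 [0.6844 0.2291 0.02  ] 0.1608 -1.4
top 0.02 [0.6893 0.2482 0.02  ] 0.1663 5.2
scene 0.06 [0.6417 0.2338 0.06  ] 0.118 0.4
top 0.06 [0.5209 0.1178 0.06  ] 0.1153 -91.4
top 0.06 [0.526  0.3492 0.06  ] 0.1162 88.9
top 0.01 [0.7175 0.1551 0.01  ] 0.2088 -21.9
top 0.01 [0.6296 0.1569 0.01  ] 0.1304 -35.7
-1.1520559972438706
[405.20256633 317.29345367]
```

The table is in its notch. The base edge is at -1.2° and the platter ticks at -1.1°, so the turntable is at about 0. Next, over the yellow key.

servo_tool([
  {"dx": 0.01, "dy": -0.036, "dz": 0, "turn": 0},
  {"dx": 0.024, "dy": -0.036, "dz": 0, "turn": -1},
  {"dx": 0.024, "dy": -0.036, "dz": 0, "turn": -1},
  {"dx": 0.024, "dy": -0.036, "dz": 0, "turn": -1},
  {"dx": 0.024, "dy": -0.036, "dz": 0, "turn": -1},
  {"dx": 0.024, "dy": -0.036, "dz": 0, "turn": -1},
  {"dx": 0.024, "dy": -0.036, "dz": -0.01, "turn": -1},
  {"dx": 0, "dy": 0, "dz": 0, "turn": 0},
], fingers=0.3)

```text
time: 4.85
ee_pos: [0.5716, -0.0194, 0.1994]
ee_rot: [0.079, 0.997, -0.002, -0.001]
contact_force: [-0.4, -0.1, -0.2]
gripper_width: 0.0598
```

```bash
python3 -c "
from h import *
st();save('wrist','w3.png')
"
```

```text
t 4.85 p [ 0.5716 -0.0194  0.1994] jaw 81.0 F [-0.4 -0.1 -0.2] M [-0.02 -0.01 -0.01] w 0.0598 q [-0.41  0.19  0.45  1.73 -0.08  1.25  1.47]
```

View pics/w3.png

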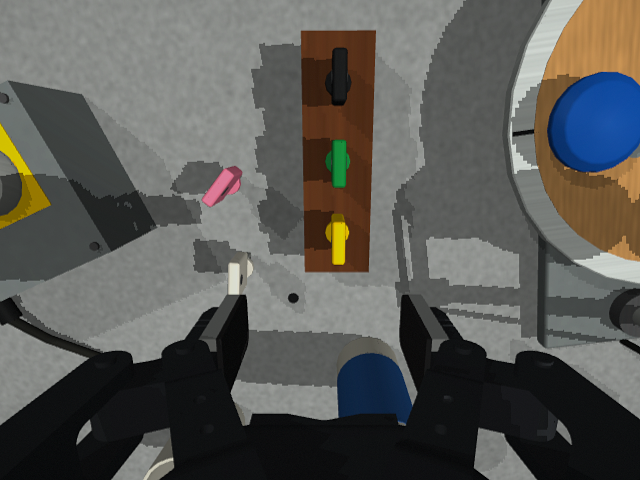

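```bash
python3 -c "
from h import *
s=manip.read_state()
w=cv2.imread('pics/w3.png')[:,:,::-1].copy()
cv2.imwrite('pics/w3z.png',cv2.resize(w[190:280,290:390],None,fx=6,fy=6,interpolation=cv2.INTER_CUBIC)[:,:,::-1])
for nm,lo,hi in(('yel',(22,150,80),(32,255,255)),('grn',(45,100,40),(75,255,255))):
 for b in blobs(mask(w,lo,hi,(280,100,400,300)),30): print(nm,b,ray('wrist',b[2],.075,s))
for u in [(303,31),(375,31),(305,271),(369,271)]: print(ray('wrist',u,.045,s).round(4))
"
```

```text
yel (np.int32(805), (np.int32(325), np.int32(214), np.int32(24), np.int32(51)), array([337.3, 237.6])) [ 0.56961391 -0.00596914  0.075     ]
grn (np.int32(833), (np.int32(325), np.int32(140), np.int32(25), np.int32(48)), array([337.9, 162.8])) [0.52011203 0.00159856 0.075     ]
[ 0.4331 -0.0083  0.045 ]
[0.4405 0.0391 0.045 ]
[ 0.6001 -0.035   0.045 ]
[0.6077 0.0145 0.045 ]
```

View pics/w3z.png

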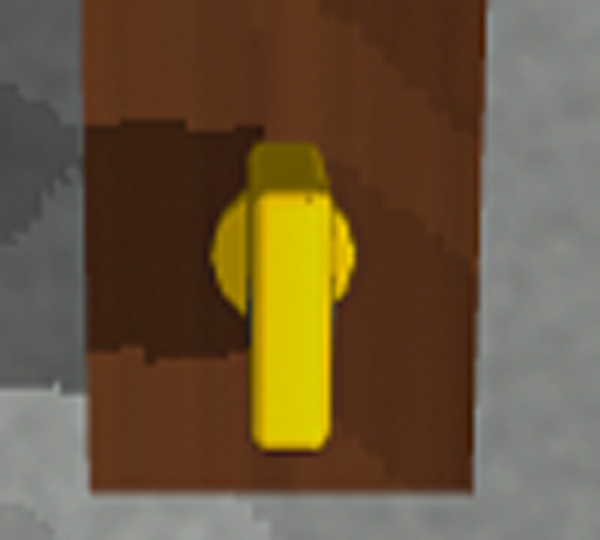

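servo_tool([
  {"dx": 0, "dy": 0, "dz": 0, "turn": 0},
  {"dx": 0, "dy": 0, "dz": 0, "turn": 0},
])

```text
time: 5.1
ee_pos: [0.5705, -0.0106, 0.2011]
ee_rot: [0.073, 0.997, 0.001, -0.0]
contact_force: [0.5, -0.0, 0.3]
gripper_width: 0.0597
```

```bash
python3 -c "
from h import *
s=st();save('wrist','w4.png');st()
w=cv2.imread('pics/w4.png')[:,:,::-1].copy()
cv2.imwrite('pics/w4z.png',cv2.resize(w[190:280,290:390],None,fx=6,fy=6,interpolation=cv2.INTER_CUBIC)[:,:,::-1])
for nm,lo,hi in(('yel',(22,150,80),(32,255,255)),('grn',(45,100,40),(75,255,255)),('topface',(22,200,170),(32,255,255))):
 for b in blobs(mask(w,lo,hi,(280,100,400,300)),30): print(nm,b,ray('wrist',b[2],.075,s),ray('wrist',b[2],.083,s))
"
```

```text
t 5.1 p [ 0.5705 -0.0106  0.2011] jaw 81.7 F [ 0.5 -0.   0.3] M [ 0.08  0.01 -0.04] w 0.0597 q [-0.42  0.19  0.44  1.73 -0.08  1.25  1.47]
t 5.15 p [ 0.5707 -0.0106  0.2014] jaw 81.7 F [ 0.1 -0.7  0.4] M [0.01 0.04 0.06] w 0.06 q [-0.42  0.18  0.44  1.73 -0.08  1.25  1.47]
yel (np.int32(793), (np.int32(313), np.int32(216), np.int32(23), np.int32(52)), array([324.1, 240.2])) [ 0.57055175 -0.00958477  0.075     ] [ 0.56847278 -0.0092999   0.083     ]
grn (np.int32(814), (np.int32(313), np.int32(143), np.int32(25), np.int32(48)), array([324.9, 166.1])) [ 0.5210389  -0.00184846  0.075     ] [ 0.52051316 -0.00180627  0.083     ]
topface (np.int32(557), (np.int32(319), np.int32(225), np.int32(17), np.int32(42)), array([325.4, 244.3])) [ 0.57357875 -0.00911798  0.075     ] [ 0.57140481 -0.00884775  0.083     ]
```

View pics/w4z.png

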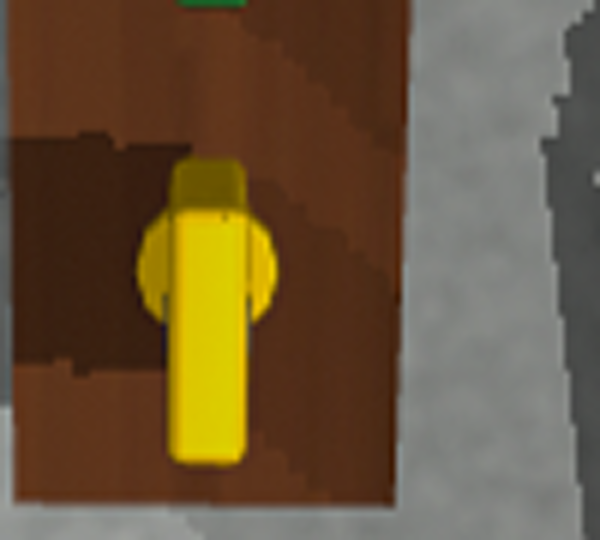

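The key sits centred between the jaws: column 325 against the principal column 324, with the head vertical in the image. I descend and grip.

servo_tool([
  {"dx": 0.0005, "dy": 0.0005, "dz": -0.045, "turn": 0},
  {"dx": 0, "dy": 0, "dz": -0.045, "turn": 0},
  {"dx": 0, "dy": 0, "dz": -0.03, "turn": 0},
  {"dx": 0, "dy": 0, "dz": -0.013, "turn": 0},
  {"dx": 0, "dy": 0, "dz": 0, "turn": 0},
  {"dx": 0, "dy": 0, "dz": 0, "turn": 0},
])

```text
time: 5.75
ee_pos: [0.5728, -0.0116, 0.0699]
ee_rot: [0.074, 0.997, 0.0, 0.001]
contact_force: [0.3, 0.0, 0.6]
gripper_width: 0.0599
```

servo_tool([
  {"dx": 0, "dy": 0, "dz": 0, "turn": 0},
  {"dx": 0, "dy": 0, "dz": 0, "turn": 0},
  {"dx": 0, "dy": 0, "dz": 0, "turn": 0},
  {"dx": 0, "dy": 0, "dz": 0, "turn": 0},
  {"dx": 0, "dy": 0, "dz": 0, "turn": 0},
], fingers=1, newtons=60)

```text
time: 6.25
ee_pos: [0.5723, -0.0114, 0.0692]
ee_rot: [0.074, 0.997, 0.001, 0.001]
contact_force: [-1.1, 1.9, 4.9]
gripper_width: 0.0082
```

```bash
python3 -c "
from h import *
s=st();save('wrist','w5.png')
"
```

```text
t 6.25 p [ 0.5723 -0.0114  0.0692] jaw 81.5 F [-1.1  1.9  4.9] M [0.39 0.08 0.02] w 0.0082 q [-0.39  0.32  0.43  1.85 -0.16  0.99  1.52]
```

View pics/w5.png

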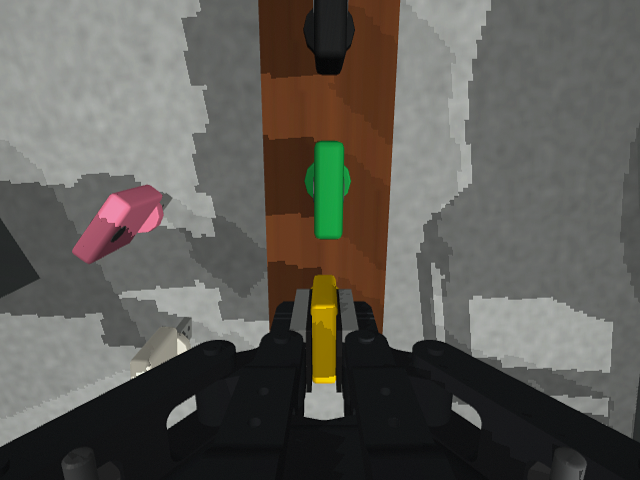

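The yellow key is gripped centred. I lift it and travel above the switch.

servo_tool([
  {"dx": 0, "dy": 0, "dz": 0.02, "turn": 0},
  {"dx": 0, "dy": 0, "dz": 0.03, "turn": 0},
  {"dx": 0, "dy": 0, "dz": 0.045, "turn": 0},
  {"dx": -0.013, "dy": -0.038, "dz": 0.045, "turn": 4},
  {"dx": -0.013, "dy": -0.038, "dz": 0, "turn": 4},
  {"dx": -0.013, "dy": -0.038, "dz": 0, "turn": 4},
  {"dx": -0.013, "dy": -0.038, "dz": 0, "turn": 4},
  {"dx": -0.013, "dy": -0.038, "dz": 0, "turn": 4},
])

```text
time: 7.1
ee_pos: [0.5077, -0.1973, 0.2004]
ee_rot: [-0.102, 0.995, -0.0, -0.0]
contact_force: [1.3, -0.1, 0.8]
gripper_width: 0.0077
```

servo_tool([
  {"dx": -0.012, "dy": -0.036, "dz": 0, "turn": 3},
  {"dx": 0, "dy": 0, "dz": 0, "turn": 0},
  {"dx": 0, "dy": 0, "dz": 0, "turn": 0},
  {"dx": 0, "dy": 0, "dz": 0, "turn": 0},
])

```text
time: 7.5
ee_pos: [0.4972, -0.2303, 0.2003]
ee_rot: [-0.127, 0.992, 0.0, -0.0]
contact_force: [-0.2, -0.1, 0.1]
gripper_width: 0.0078
```

```bash
python3 -c "
from h import *
s=st();save('wrist','w6.png')
s=st();save('scene','s6.png')
"
```

```text
t 7.5 p [ 0.4972 -0.2303  0.2003] jaw 104.6 F [-0.2 -0.1  0.1] M [-0.01 -0.05  0.03] w 0.0078 q [-0.14  0.14  0.58  1.79 -0.08  1.24  2.28]
t 7.55 p [ 0.4974 -0.23    0.2003] jaw 104.6 F [ 1.   0.6 -0.2] M [-0.    0.02  0.03] w 0.0079 q [-0.14  0.14  0.58  1.79 -0.08  1.24  2.28]
```

View pics/w6.png

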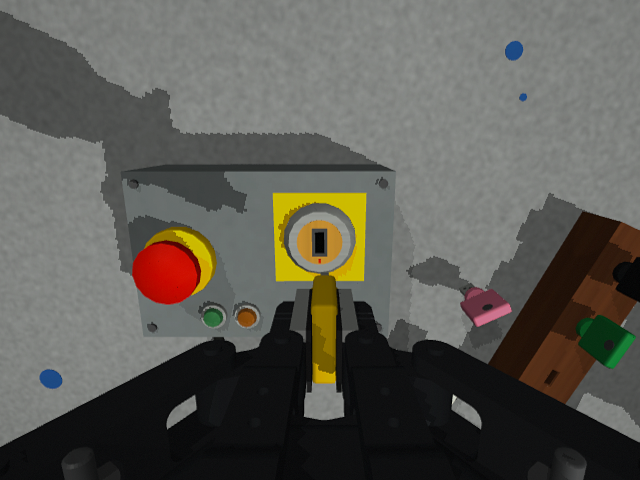

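View pics/s6.png

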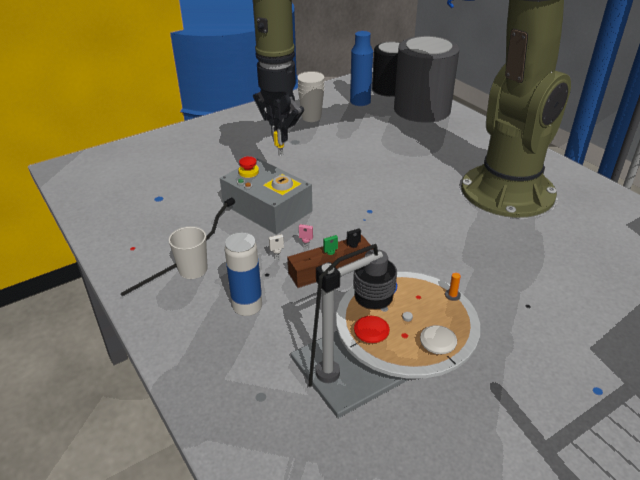

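```bash
python3 -c "
from h import *
s=manip.read_state(); w=cv2.imread('pics/w6.png')[:,:,::-1].copy()
cv2.imwrite('pics/w6z.png',cv2.resize(w[190:400,260:380],None,fx=5,fy=2.8,interpolation=cv2.INTER_CUBIC)[:,:,::-1])
p=manip.camera_params('wrist');H=np.linalg.inv(p['hand_eye'])
def tp(X):
  c=H[:3,:3]@np.array(X)+H[:3,3]; return (p['fx']*c[0]/c[2]+p['cx'],p['fy']*c[1]/c[2]+p['cy'])
for X in [(.015,0,-.014),(-.015,0,-.014),(.015,0,.018),(0,0,.046),(.006,0,.046)]: print(X,np.round(tp(X),1))
m=cv2.inRange(cv2.cvtColor(w,cv2.COLOR_RGB2GRAY),0,45); 
k=np.zeros_like(m);k[222:262,305:335]=m[222:262,305:335]
for b in blobs(k): print('kw',b,ray('wrist',b[2],.087,s),ray('wrist',b[2],.08,s))
y=mask(w,(22,180,150),(32,255,255),(265,185,375,275))
for b in blobs(y,200): print('plate',b)
ed=mask(w,(22,180,150),(32,255,255),(265,185,375,285)); 
r=cv2.minAreaRect(np.argwhere(ed)[:,::-1].astype(np.float32)); print(r, ray('wrist',r[0],.076,s))
# orientation by plate top edge and console corners
for a,b in (((274,194),(365,193.5)),((123,172),(395,171))):
  A=ray('wrist',a,.076,s);B=ray('wrist',b,.076,s);print(np.degrees(np.arctan2(B[1]-A[1],B[0]-A[0])))
"
```

```text
(0.015, 0, -0.014) [322.1 304.7]
(-0.015, 0, -0.014) [322.1 384.7]
(0.015, 0, 0.018) [322.4 271.8]
(0, 0, 0.046) [322.5 281.7]
(0.006, 0, 0.046) [322.5 270.1]
kw (np.int32(189), (np.int32(315), np.int32(232), np.int32(9), np.int32(22)), array([319.1, 242.2])) [ 0.4962579  -0.23265154  0.087     ] [ 0.49809695 -0.2322527   0.08      ]
plate (np.int32(3222), (np.int32(273), np.int32(193), np.int32(93), np.int32(82)), array([321.3, 227.8]))
((319.0, 236.5), (87.0, 92.0), 90.0) [ 0.49526757 -0.23309917  0.076     ]
104.9932321820741
104.88795707128561
```

View pics/w6z.png

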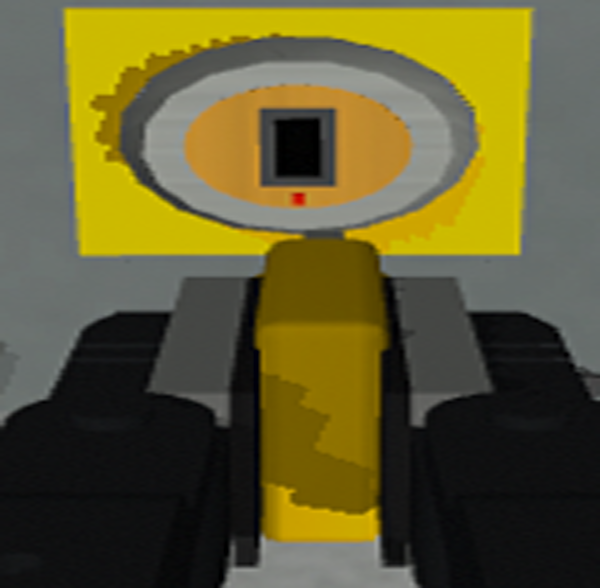

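The wrist view puts the plug at (320,243) and the key axis about 3 mm off it. I correct that and come down close.

servo_tool([
  {"dx": -0.0008, "dy": -0.0033, "dz": -0.03, "turn": 0.4},
  {"dx": 0, "dy": 0, "dz": -0.022, "turn": 0},
  {"dx": 0, "dy": 0, "dz": 0, "turn": 0},
  {"dx": 0, "dy": 0, "dz": 0, "turn": 0},
  {"dx": 0, "dy": 0, "dz": 0, "turn": 0},
])

```text
time: 8.1
ee_pos: [0.4972, -0.2347, 0.15]
ee_rot: [-0.13, 0.991, -0.0, 0.001]
contact_force: [-1.6, -0.3, -0.4]
gripper_width: 0.0081
```

```bash
python3 -c "
from h import *
s=st();save('wrist','w7.png');save('scene','s7.png')
w=cv2.imread('pics/w7.png');cv2.imwrite('pics/w7z.png',np.hstack([cv2.resize(w[190:390,240:400],(400,500),interpolation=cv2.INTER_CUBIC),cv2.resize(cv2.imread('pics/s7.png')[110:230,220:316],(400,500),interpolation=cv2.INTER_CUBIC)]))
"
```

```text
t 8.1 p [ 0.4972 -0.2347  0.15  ] jaw 105.0 F [-1.6 -0.3 -0.4] M [-0.08 -0.03  0.03] w 0.0081 q [-0.13  0.19  0.58  1.84 -0.12  1.14  2.32]
```

View pics/w7z.png

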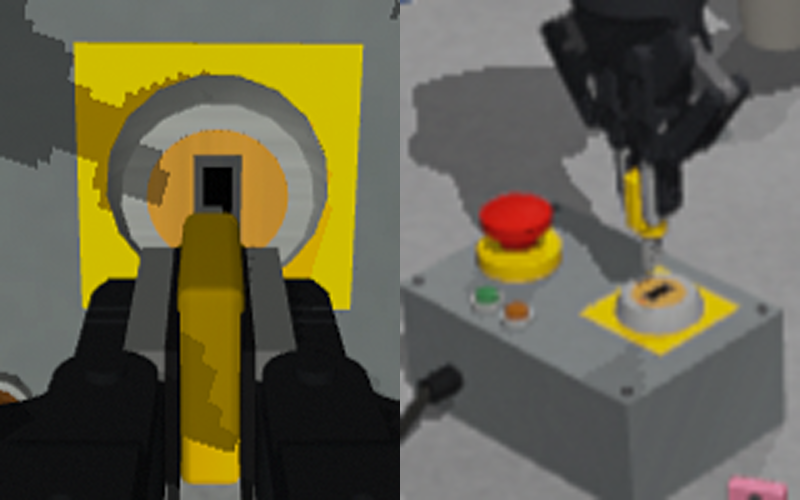

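```bash
python3 -c "
from h import *
s=manip.read_state()
p=manip.camera_params('wrist');H=p['hand_eye']
def tool(u,zt):
  d=np.array([(u[0]-p['cx'])/p['fx'],(u[1]-p['cy'])/p['fy'],1.]);D=H[:3,:3]@d;c=H[:3,3];return c+D*(zt-c[2])/D[2]
f=lambda x,y:(240+x/2.5,190+y/2.5)
zt=s['ee_pos'][2]-.087
for n,u in(('mouth top L',(194,155)),('mouth top R',(242,155)),('brassL',(148,192)),('brassR',(288,192)),('brass top',(217,130)),('dark top',(217,167))): print(n,(tool(f(*u),zt)*1e3).round(1))
for n,u in(('bezL',(108,185)),('bezR',(327,185))): print(n,(tool(f(*u),zt)*1e3).round(1))
for n,u in(('plTL',(74,43)),('plTR',(363,43)),('plBL',(84,300)),('plBR',(350,308))): print(n,(tool(f(*u),zt+.011)*1e3).round(1))
for n,u in(('headL',(178,290)),('headR',(243,290)),('headtop',(210,286)),('headnear',(210,484))): print(n,(tool(f(*u),-.014)*1e3).round(1))
for n,u in(('hbL',(184,225)),('hbR',(240,225))): print(n,(tool(f(*u),.018)*1e3).round(1))
"
```

```text
mouth top L [10.  -2.6 63. ]
mouth top R [10.1  7.4 63. ]
brassL [  1.9 -12.4  63. ]
brassR [ 1.9 17.2 63. ]
brass top [15.5  2.2 63. ]
dark top [ 7.4  2.2 63. ]
bezL [  3.4 -20.8  63. ]
bezR [ 3.5 25.4 63. ]
plTL [ 31.8 -28.4  74. ]
plTR [31.8 33.5 74. ]
plBL [-28.1 -28.3  74. ]
plBR [-30.1  33.1  74. ]
headL [ 14.6  -3.5 -14. ]
headR [ 14.6   4.9 -14. ]
headtop [ 15.1   0.6 -14. ]
headnear [-14.6   0.7 -14. ]
hbL [11.5 -3.6 18. ]
hbR [11.5  5.6 18. ]
```

servo_tool([
  {"dx": -0.0008, "dy": 0.0014, "dz": 0, "turn": 0},
  {"dx": 0, "dy": 0, "dz": -0.008, "turn": 0},
  {"dx": 0, "dy": 0, "dz": -0.008, "turn": 0},
  {"dx": 0, "dy": 0, "dz": -0.005, "turn": 0},
  {"dx": 0, "dy": 0, "dz": 0, "turn": 0},
  {"dx": 0, "dy": 0, "dz": 0, "turn": 0},
])

```text
time: 8.8
ee_pos: [0.495, -0.2336, 0.1273]
ee_rot: [-0.13, 0.992, 0.0, -0.0]
contact_force: [-0.2, 0.6, -1.4]
gripper_width: 0.0083
```

```bash
python3 -c "
from h import *
s=st();save('wrist','w8.png');save('scene','s8.png')
w=cv2.imread('pics/w8.png');cv2.imwrite('pics/w8z.png',np.hstack([cv2.resize(w[190:390,240:400],(400,500),interpolation=cv2.INTER_CUBIC),cv2.resize(cv2.imread('pics/s8.png')[110:230,220:316],(400,500),interpolation=cv2.INTER_CUBIC)]))
"
```

```text
t 8.8 p [ 0.495  -0.2336  0.1273] jaw 104.9 F [-0.2  0.6 -1.4] M [-0.   -0.03 -0.01] w 0.0083 q [-0.12  0.21  0.57  1.87 -0.13  1.1   2.33]
```

View pics/w8z.png

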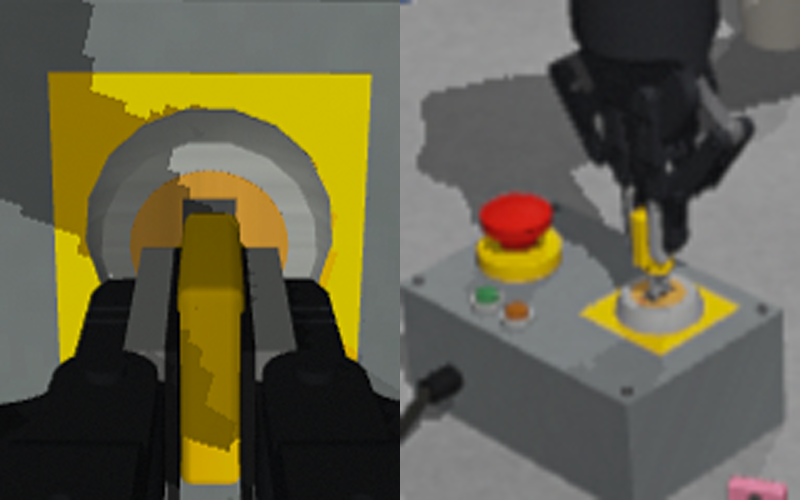

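The mouth centre at column 209.5 (crop) lines up with the head at 210.5, and the blade has entered without force. I press on.

servo_tool([
  {"dx": 0, "dy": 0, "dz": -0.003, "turn": 0},
  {"dx": 0, "dy": 0, "dz": -0.002, "turn": 0},
  {"dx": 0, "dy": 0, "dz": 0, "turn": 0},
])

```text
time: 9.2
ee_pos: [0.496, -0.2345, 0.1227]
ee_rot: [-0.129, 0.992, -0.001, 0.001]
contact_force: [2.9, -4.2, -2.3]
gripper_width: 0.008
```

servo_tool([
  {"dx": 0, "dy": 0, "dz": -0.002, "turn": 0},
  {"dx": 0, "dy": 0, "dz": -0.002, "turn": 0},
  {"dx": 0, "dy": 0, "dz": 0, "turn": 0},
])

```text
time: 9.5
ee_pos: [0.4961, -0.2346, 0.1203]
ee_rot: [-0.129, 0.992, -0.001, 0.001]
contact_force: [-0.1, -1.9, 9.3]
gripper_width: 0.008
```

It sticks at 9 N on the first pin, so I ease it up and wiggle along the keyway's y.

servo_tool([
  {"dx": 0, "dy": 0, "dz": -0.0005, "turn": 0},
  {"dx": 0, "dy": 0, "dz": 0.002, "turn": 0},
  {"dx": -0.0008, "dy": 0.0029, "dz": 0, "turn": 0},
  {"dx": 0, "dy": 0, "dz": 0, "turn": 0},
  {"dx": 0.0016, "dy": -0.0058, "dz": 0, "turn": 0},
  {"dx": 0, "dy": 0, "dz": 0, "turn": 0},
  {"dx": -0.0008, "dy": 0.0029, "dz": 0, "turn": 0},
  {"dx": 0, "dy": 0, "dz": -0.0025, "turn": 0},
])

```text
time: 10.3
ee_pos: [0.4953, -0.2331, 0.1177]
ee_rot: [-0.13, 0.992, 0.0, -0.0]
contact_force: [0.6, -1.1, 4.3]
gripper_width: 0.0079
```

servo_tool([
  {"dx": 0, "dy": 0, "dz": 0, "turn": 0},
  {"dx": 0, "dy": 0, "dz": -0.001, "turn": 0},
  {"dx": 0, "dy": 0, "dz": 0, "turn": 0},
])

```text
time: 10.6
ee_pos: [0.4952, -0.2331, 0.1163]
ee_rot: [-0.13, 0.992, 0.0, -0.0]
contact_force: [1.3, -0.7, -0.3]
gripper_width: 0.008
```

Past the first pin. I continue down.

servo_tool([
  {"dx": 0, "dy": 0, "dz": -0.0015, "turn": 0},
  {"dx": 0, "dy": 0, "dz": -0.0015, "turn": 0},
  {"dx": 0, "dy": 0, "dz": -0.001, "turn": 0},
  {"dx": 0, "dy": 0, "dz": 0, "turn": 0},
])

```text
time: 11.0
ee_pos: [0.4952, -0.2331, 0.1123]
ee_rot: [-0.13, 0.992, 0.0, -0.0]
contact_force: [1.1, 0.0, 0.2]
gripper_width: 0.0077
```

servo_tool([
  {"dx": 0, "dy": 0, "dz": -0.0015, "turn": 0},
  {"dx": 0, "dy": 0, "dz": -0.0015, "turn": 0},
  {"dx": 0, "dy": 0, "dz": 0, "turn": 0},
])

```text
time: 11.3
ee_pos: [0.4953, -0.2332, 0.1111]
ee_rot: [-0.13, 0.992, 0.001, 0.0]
contact_force: [-4.0, 2.2, 13.3]
gripper_width: 0.0081
```

```bash
python3 -c "
from h import *
s=st();save('wrist','w9.png');save('scene','s9.png')
w=cv2.imread('pics/w9.png');cv2.imwrite('pics/w9z.png',np.hstack([cv2.resize(w[190:390,240:400],(400,500),interpolation=cv2.INTER_CUBIC),cv2.resize(cv2.imread('pics/s9.png')[110:230,220:316],(400,500),interpolation=cv2.INTER_CUBIC)]))
"
```

```text
t 11.3 p [ 0.4953 -0.2332  0.1111] jaw 104.9 F [-4.   2.2 13.3] M [0.72 0.83 0.04] w 0.0081 q [-0.11  0.23  0.57  1.88 -0.14  1.07  2.35]
```

View pics/w9z.png

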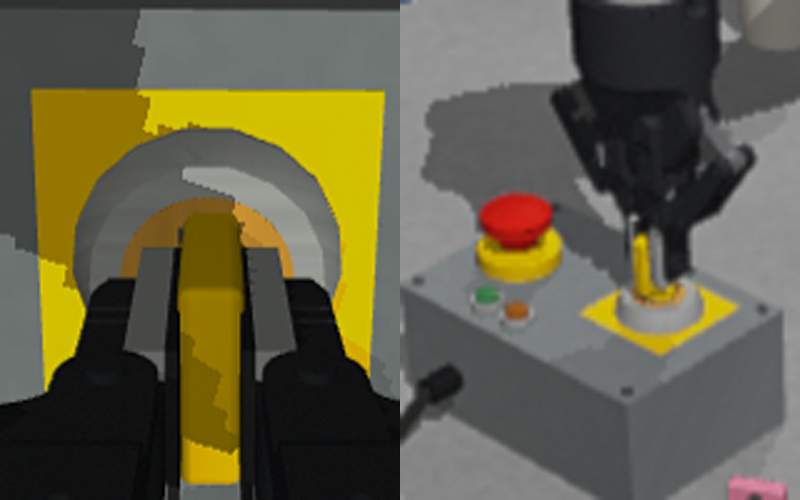

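The key stopped at TCP z = 0.111, which is the predicted home height. The head has not shifted in the grip and the collar sits on the brass. I ease the push slightly and turn clockwise.

servo_tool([
  {"dx": 0, "dy": 0, "dz": 0.0008, "turn": 0},
  {"dx": 0, "dy": 0, "dz": 0, "turn": 0},
  {"dx": 0, "dy": 0, "dz": 0, "turn": -6},
  {"dx": 0, "dy": 0, "dz": 0, "turn": -8},
  {"dx": 0, "dy": 0, "dz": 0, "turn": -8},
  {"dx": 0, "dy": 0, "dz": 0, "turn": -8},
  {"dx": 0, "dy": 0, "dz": 0, "turn": 0},
], newtons=80)

```text
time: 12.1
ee_pos: [0.4956, -0.2336, 0.1112]
ee_rot: [0.133, 0.991, 0.0, 0.0]
contact_force: [-1.3, 1.4, 7.3]
gripper_width: 0.0079
```

```bash
python3 -c "
from h import *
s=st()"
```

```text
t 12.1 p [ 0.4956 -0.2336  0.1112] jaw 74.7 F [-1.3  1.4  7.3] M [0.17 0.22 0.08] w 0.0079 q [-0.18  0.24  0.64  1.89 -0.17  1.07  1.84]
```

Torque of 0.08 N m is positive and in the spring's range, with small side forces. I continue.

servo_tool([
  {"dx": 0, "dy": 0, "dz": 0, "turn": -8},
  {"dx": 0, "dy": 0, "dz": 0, "turn": -8},
  {"dx": 0, "dy": 0, "dz": 0, "turn": -8},
  {"dx": 0, "dy": 0, "dz": 0, "turn": -8},
  {"dx": 0, "dy": 0, "dz": 0, "turn": -8},
  {"dx": 0, "dy": 0, "dz": 0, "turn": -8},
  {"dx": 0, "dy": 0, "dz": 0, "turn": -6},
  {"dx": 0, "dy": 0, "dz": 0, "turn": 0},
])

```text
time: 12.9
ee_pos: [0.4958, -0.2333, 0.1113]
ee_rot: [0.568, 0.823, 0.0, 0.0]
contact_force: [-0.9, 2.1, 7.4]
gripper_width: 0.0077
```

```bash
python3 -c "
from h import *
s=st()"
```

```text
t 12.9 p [ 0.4958 -0.2333  0.1113] jaw 20.8 F [-0.9  2.1  7.4] M [0.32 0.18 0.02] w 0.0077 q [-0.3   0.27  0.78  1.89 -0.21  1.07  0.94]
```

servo_tool([
  {"dx": 0, "dy": 0, "dz": 0, "turn": -6},
  {"dx": 0, "dy": 0, "dz": 0, "turn": -6},
  {"dx": 0, "dy": 0, "dz": 0, "turn": -4},
  {"dx": 0, "dy": 0, "dz": 0, "turn": 0},
  {"dx": 0, "dy": 0, "dz": 0, "turn": 0},
])

```text
time: 13.4
ee_pos: [0.4959, -0.2333, 0.1112]
ee_rot: [0.676, 0.737, 0.0, 0.0]
contact_force: [-0.7, 0.7, 7.3]
gripper_width: 0.0075
```

```bash
python3 -c "
from h import *
s=st();save('wrist','w10.png');save('scene','s10.png')
s=st();save('top','t10.png');st()
w=cv2.imread('pics/w10.png');cv2.imwrite('pics/w10z.png',np.hstack([cv2.resize(w[190:390,240:400],(400,500),interpolation=cv2.INTER_CUBIC),cv2.resize(cv2.imread('pics/s10.png')[110:230,220:316],(400,500),interpolation=cv2.INTER_CUBIC)]))
cv2.imwrite('pics/t10z.png',cv2.resize(cv2.imread('pics/t10.png')[160:360,170:520],(790,450)))
"
```

```text
t 13.4 p [ 0.4959 -0.2333  0.1112] jaw 4.9 F [-0.7  0.7  7.3] M [0.4  0.08 0.09] w 0.0075 q [-0.33  0.28  0.83  1.89 -0.23  1.07  0.68]
t 13.5 p [ 0.4959 -0.2333  0.1112] jaw 4.9 F [-0.6  1.2  6.9] M [0.37 0.08 0.08] w 0.0078 q [-0.33  0.28  0.83  1.89 -0.23  1.07  0.68]
t 13.55 p [ 0.4959 -0.2333  0.1112] jaw 4.9 F [-0.1  1.7  7.3] M [0.39 0.05 0.11] w 0.0075 q [-0.33  0.28  0.83  1.89 -0.23  1.07  0.68]
```

View pics/w10z.png

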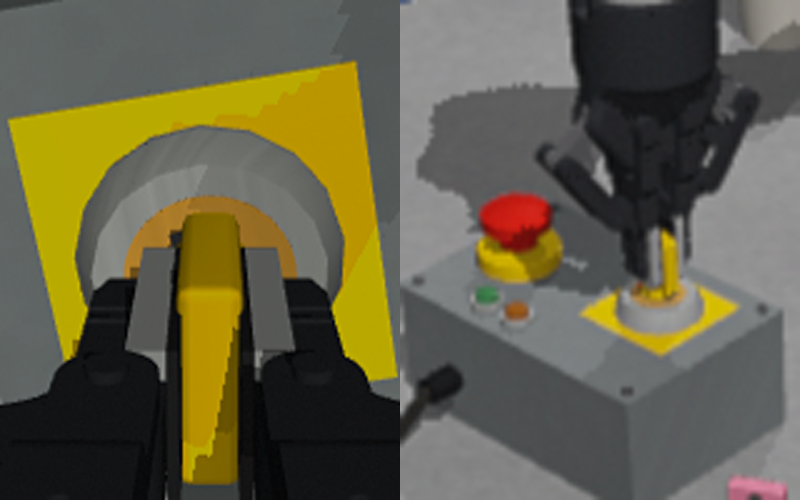

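View pics/t10z.png

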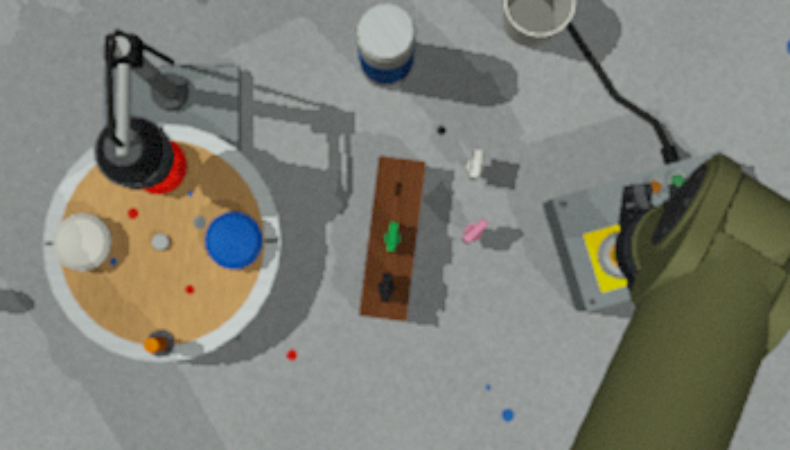

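servo_tool([
  {"dx": 0, "dy": 0, "dz": 0, "turn": -4},
  {"dx": 0, "dy": 0, "dz": 0, "turn": 0},
  {"dx": 0, "dy": 0, "dz": 0, "turn": 0},
  {"dx": 0, "dy": 0, "dz": 0, "turn": 0},
])

```text
time: 13.95
ee_pos: [0.4959, -0.2333, 0.1113]
ee_rot: [0.701, 0.713, 0.001, 0.0]
contact_force: [0.1, 1.6, 7.1]
gripper_width: 0.0076
```

```bash
python3 -c "
from h import *
st();save('wrist','w11.png');st();save('wrist','w12.png');st()"
```

```text
t 13.95 p [ 0.4959 -0.2333  0.1113] jaw 0.9 F [0.1 1.6 7.1] M [0.39 0.07 0.08] w 0.0076 q [-0.34  0.28  0.84  1.89 -0.24  1.07  0.61]
t 14.0 p [ 0.4959 -0.2333  0.1112] jaw 0.9 F [-0.8  1.5  6.7] M [0.34 0.11 0.04] w 0.0078 q [-0.34  0.28  0.84  1.89 -0.24  1.07  0.61]
t 14.05 p [ 0.4959 -0.2332  0.1112] jaw 0.9 F [-0.4  1.5  6.9] M [0.4  0.08 0.08] w 0.0074 q [-0.34  0.28  0.84  1.89 -0.24  1.07  0.61]
```

There is no torque rise at the stop yet, so I turn a bit further to find it.

servo_tool([
  {"dx": 0, "dy": 0, "dz": 0, "turn": -4},
  {"dx": 0, "dy": 0, "dz": 0, "turn": 0},
  {"dx": 0, "dy": 0, "dz": 0, "turn": 0},
  {"dx": 0, "dy": 0, "dz": 0, "turn": 0},
])

```text
time: 14.45
ee_pos: [0.496, -0.2334, 0.1112]
ee_rot: [0.726, 0.688, 0.0, 0.0]
contact_force: [-0.3, 1.9, 7.3]
gripper_width: 0.0073
```

```bash
python3 -c "
from h import *
st();save('wrist','w13.png');st();save('scene','s13.png');st()
w=cv2.imread('pics/w13.png');cv2.imwrite('pics/w13z.png',np.hstack([cv2.resize(w[190:390,240:400],(400,500),interpolation=cv2.INTER_CUBIC),cv2.resize(cv2.imread('pics/s13.png')[130:210,240:304],(400,500),interpolation=cv2.INTER_CUBIC)]))"
```

```text
t 14.45 p [ 0.496  -0.2334  0.1112] jaw -3.0 F [-0.3  1.9  7.3] M [0.22 0.09 0.21] w 0.0073 q [-0.35  0.28  0.86  1.89 -0.24  1.07  0.55]
t 14.5 p [ 0.496  -0.2335  0.1112] jaw -3.0 F [-0.5  1.6  6.6] M [0.27 0.02 0.17] w 0.0078 q [-0.35  0.28  0.86  1.89 -0.24  1.07  0.55]
t 14.55 p [ 0.496  -0.2334  0.1112] jaw -3.0 F [0.4 0.8 7. ] M [0.27 0.02 0.24] w 0.0076 q [-0.35  0.28  0.86  1.89 -0.24  1.07  0.55]
```

View pics/w13z.png

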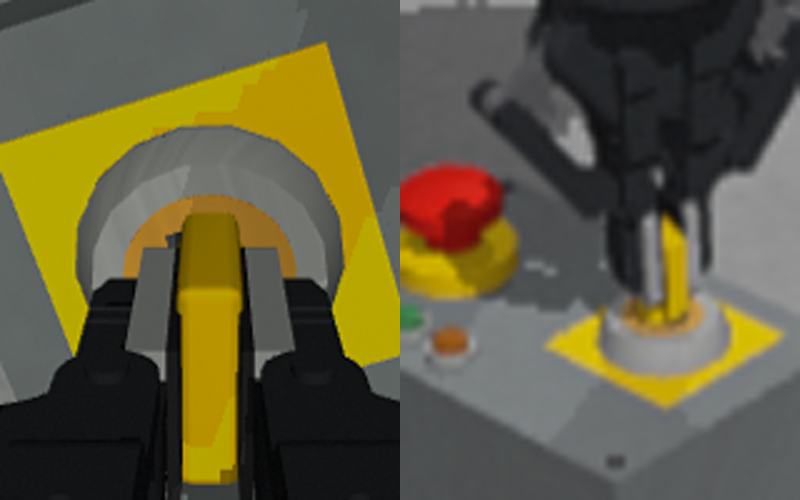

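The torque rose from 0.08 to 0.21 N m, so the key is against the stop. I make one last check on the table and the other keys, then hand in.

```bash
python3 -c "
from h import *
t=cv2.imread('pics/t10.png')[:,:,::-1].copy()
print(blobs(mask(t,(105,180,60),(118,255,255),(180,200,310,330)),100),blobs(mask(t,(45,120,50),(75,255,255),(320,220,380,310))))
print(manip.finish_job())"
```

```text
[(np.int32(465), (np.int32(261), np.int32(254), np.int32(25), np.int32(25)), array([273.3, 266.4]))] [(np.int32(72), (np.int32(340), np.int32(259), np.int32(8), np.int32(13)), array([343.4, 265. ]))]
the job is handed in; nothing more can be done
None
```

I turned the table about 90° counter-clockwise by the orange handle into its notch. I then took the yellow key, wiggled it past the sticky pins until it was home, and turned it clockwise against the stop. The job was handed in at about 14.6 s with the key still gripped (80 N set) and turned; no verdict was reported.

**Last checks:**
- **Turntable:** in the last top picture, taken just before the final two turns of the key, the blue cap was exactly where the red one had started. The platter ticks were at -1.1° against -1.2° for the station base, so the table is at about 0 rad.
- **Key home:** the tool stopped at z = 0.111 m, matching the predicted home height, with about 7 N of downward push. The key did not slip in the grip.
- **Switch:** the tool had turned 108° in all when the torque rose from about 0.08 to 0.21 N m, so the key is against its stop.
- **Other keys:** the green key had not moved in the top view and the black key looked unmoved. I saw no contact with the caps, the spray can or the mixing cup.

**Disagreements:**
- **Key position:** the top and wrist cameras differed by about 4 mm (up to 9 mm in a picture taken while the arm was still settling). I aligned the key to the switch by the wrist view.
- **Lamp direction:** estimates from the lamp head and post scattered between about -8° and +6°. I relied on the base edge and platter ticks instead.
- **Stop:** it came about 6° later than the stated 0.2 rad of play suggests.

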